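# Take down a finished filtration and weigh the filtrate

## Robot

A 6-joint arm with a two-finger parallel gripper is mounted at the origin on a cart in front of the work surface, level with it; the furniture and walls round the work are solid. World frame = base frame: x ahead of the robot, y to its left, z up, the work surface at z = 0. Lengths are in mm, angles in rad, forces in N, time in s.
With the tool pointing down it reaches from about 375 to 925 mm from the base axis. Payload 5.7 kg.
Tool frame: the origin (TCP) lies at the very end of the fingers, on their centre line; the grasp point (between the pads) lies 19 mm behind it; z points along the fingers, y is the line along which they close (so a half turn about z gives the same grasp; the last joint's range is limited). The gripper opens to 88 mm and grips with 3 to 60 N. Pads are 20 mm wide; open, the fingers measure 115 mm over their backs; the gripper's body (75 mm by 178 mm) begins 61 mm behind the grasp point.
Start: joints at [-1.266, 0.359, 1.51, -0, 1.272, -0.115], TCP at [244.528, -547.876, 222.623] pointing down, gripper open.
Joint ranges: [-2.97, 2.97], [-1.01, 2.36], [0.21, 2.38], [-0.96, 4.11], [0.2, 2.71], [-2.98, 2.98]. Speed limits (rad/s): [2.39, 2.39, 3.14, 3.14, 3.14, 3.14].

## Interface

Orientations are given as a unit quaternion [x, y, z, w].
In Python, from station import status, camera, camera_params, job gives the robot as it stands.
- The arm moves only by the shell command python3 -m handwheel 'ROWS' [OPENING] [FORCE]. ROWS is a JSON object whose one key "commands" holds a list that holds one entry, the list of rows, each a list of 4 numbers: the shift along the world's x, y, z in mm, then the turn about the world's z in degrees. A call has 1 to 12 rows; each row is the pose to reach, as a shift and turn from the pose commanded when the call began; what a row does not reach only later rows make up. A row lasts 1/12 s, in which the tool goes at most 41.7 mm and 7.16 degrees, less where a joint would pass 70% of its speed; a pose out of reach is approached as far as the arm can. A call with a gripper value outside its range is refused whole. OPENING is the opening, from 0 (shut) to 1 (fully open), set as the call begins (- or left out, the last holds). The fingers move at their own pace and stop on an object; FORCE is the grip in N (left out, the last holds). Time passes only in rows, so rows that repeat a pose let the fingers close. It gives the time, the measured TCP pose, the force, the opening and the grip force at its end, in the units of the state.
- status.get_obs(): the state, without advancing time (a new reading comes with each control period).
- camera(name): name is "side" or "top" or "wrist"; returns the picture (480x640x3 uint8, blue, green, red); there is no depth.
- camera_params(name): a dict with "intrinsics" (3x3 intrinsics, pixels), "R" (3x3) and "t" (3): a world point X has camera coordinates R X + t. Camera axes: x right, y down, z forward; pixel columns grow to the right and rows downward; lengths in mm; the calibration is good to about 2 mm. A picture is of the moment at which its call begins: read the wrist's pose just before it. camera_params takes no time and is no camera call; for the wrist camera it gives the pose at the moment of the call.
- job.close_job(): hands the job in; it is judged then, once.
The state is a dict: "clock": time; "q": joint angles; "qvel": joint speeds; "tau": joint torques, N m; "position": TCP position; "tool_rot": TCP orientation; "ft_force": force on the tool from outside, world axes, zero at the start; "torque": the same for the moment, N m; "width": finger opening in mm; "gripper_force": force on a finger pad.
Only numpy, scipy, OpenCV 4.12 (cv2) and the standard library are available. Lean on these libraries where they do the work, as an engineer would, in place of code of your own. Each camera call takes 0.05 s, during which the arm holds its last target. There are 200 camera calls.

## Task

The filtration is finished, so take the apparatus apart from the top down: hang the porcelain funnel in the hole of the funnel stand, then put the rubber collar back on its storage post, flat on top of the larger collars. Then stand the flask of filtrate in the middle of the balance pan, keeping it upright so that nothing spills, and last slip the aluminium cap fully down over the flask's mouth.

Things in the scene. Friction and masses are not known exactly. Their poses are not given: they have to be found in the camera images.
- flask: Conical glass flask, loose, 0.15 kg, bottom of the stack: base 67 mm across, 106 mm tall; neck 24 mm across from 74 mm up, lip 28 mm across from 98 to 106 mm up, mouth 17 mm wide. A glass hose nozzle 8 mm thick, 78 mm up, sticks out along +x to 33 mm from the axis. Origin: centre of the underside, z up. Carry it by lip or neck; fingertips 85 mm or more up pass over the nozzle.
- collar: Black rubber collar, loose: flat ring 58 mm across, 16 mm thick, with a 21 mm hole; a recess 34 mm across and 8 mm deep in its underside sits over the flask's lip. Origin: centre of the underside, z up. At the start it lies on the flask, origin 98 mm above the flask's. Grip it across its rim.
- funnel: Small white porcelain funnel, loose, 0.08 kg, top of the stack: cup 45 mm across (47 at the rim) from 66 to 94 mm above the stem's end, 45 degree cone below it down to 50 mm, then a straight stem 9 mm thick. Origin: lower end of the stem, z up. At the start the stem hangs through the collar into the flask, origin 58 mm above the flask's. Grip the outside of the cup.
- cap: Aluminium slip cap, loose, standing mouth down on the worktop: round, 45 mm across, 22 mm tall, flat closed top 2.5 mm thick, 40 mm wide inside. Origin: centre of its open underside, z up. Fully down on the flask, its top rests on the lip and its origin is 86 mm above the flask's.
- funnel_stand: Fixed white plastic funnel stand: foot, a column 52 mm behind the hole (along +x), and an arm with one round hole 30 mm across, its upper face 100 mm above the worktop (clamp at the column 103 mm). Origin: on the worktop below the hole's centre, z up. The funnel hangs in the hole by its cone, its origin then 40 mm above the worktop.
- collar_post: Fixed storage post: steel foot 84 mm across, upright pointed pin 8 mm thick, tip 76 mm above the worktop; two larger black collars (80 and 69 mm across) lie on it, the top of the upper one 41 mm above the worktop. Origin: on the worktop on the pin's axis, z up. The collar belongs on top of them, origin 41 mm above the worktop.
- balance: Fixed compact top-pan balance, white housing 150 by 130 mm, dark display strip along its front (-x) edge, round steel pan 96 mm across, its top 51 mm above the worktop. Origin: on the worktop below the pan's centre, z up.
- centrifuge: Obstacle, leave it alone: heavy bench centrifuge between the left and right parts of the worktop, lid open. Origin: on the worktop under the middle of its housing, z up. Housing 300 mm deep (x), 350 mm wide (y), knobs 25 mm more in front, 250 mm tall; the open lid behind rises to 540 mm. It never moves; carry things past its front, not over it.
Mind the look-alikes: they are no part of the job. Leave any pink look-alike of the flask alone.

How it is judged (in metres and radians):
On the way, in this order (a step that is already met when the one before it is completed fails the run):
1. the funnel hangs in the funnel stand (horizontal distance between funnel and funnel_stand below 0.008 m and z of funnel in the frame of funnel_stand between 0.03 and 0.048 m and angle between funnel's own z axis and vertical below 0.15 rad), for 0.2 s.
2. the collar lies on its storage post (horizontal distance between collar and collar_post below 0.01 m and z of collar in the frame of collar_post between 0.036 and 0.047 m and angle between collar's own z axis and vertical below 0.12 rad), for 0.2 s.
3. the flask stands on the balance pan (horizontal distance between flask and balance below 0.015 m and z of flask in the frame of balance between 0.046 and 0.056 m and angle between flask's own z axis and vertical below 0.1 rad), for 0.2 s.
4. the cap is on the flask (horizontal distance between cap and flask below 0.01 m and z of cap in the frame of flask between 0.08 and 0.091 m and angle between cap's own z axis and vertical below 0.15 rad), for 0.2 s.
At the end, for the whole second after the job is handed in: Funnel seated upright in the stand's hole (within 8 mm, 0.15 rad); collar flat on the post's collars, pin through it (10 mm, height within 6 mm); flask upright on the pan within 15 mm of its centre; cap fully down over the mouth (10 mm, height within 6 mm, 0.15 rad); all at rest (0.02 m/s) (all of step 1 and all of step 2 and all of step 3 and all of step 4 and linear speed of each of funnel, collar, flask, cap below 0.02 m/s); the robot touches nothing.
It fails at once if the flask is tipped (more than 0.45 rad) and spills (angle between flask's own z axis and vertical above 0.45 rad).
It also fails if it takes over 128 s, if anything falls off the work surface, if the arm or the gripper's body presses on something with over 40 N, if the wrist force passes 120 N, or if a joint passes its speed limit or range.

## Working session

There is one attempt and no reset: what is moved stays moved. The work goes in short steps, Python scripts to look and compute and a shell command to move; the robot and the scene stay as the last step left them, time stands still between calls to the robot, and variables do not carry over. Pictures are saved under pics/ and viewed, at most 14 in all, crops included, and the job is handed in when it is done.

```bash
mkdir -p pics; ls; cat > h.py <<'E'
import numpy as np, cv2
from station import status, camera, camera_params, job
def snap(n,f):
    p=camera_params(n); im=camera(n); cv2.imwrite('pics/'+f+'.png',im); np.savez('pics/'+f+'.npz',**{k:np.array(p[k]) for k in('intrinsics','R','t')}); return im
def ray(f,uv):
    p=np.load('pics/'+f+'.npz'); K,R,t=p['intrinsics'],p['R'],p['t'].ravel()
    d=R.T@np.linalg.solve(K,[*uv,1.]); return -R.T@t, d/np.linalg.norm(d)
def atz(f,uv,z):
    c,d=ray(f,uv); return c+d*(z-c[2])/d[2]
def tri(obs):
    A=np.zeros((3,3));b=np.zeros(3);L=[ray(*o) for o in obs]
    for c,d in L:
        M=np.eye(3)-np.outer(d,d);A+=M;b+=M@c
    X=np.linalg.solve(A,b); return X,[np.linalg.norm((np.eye(3)-np.outer(d,d))@(X-c)) for c,d in L]
def proj(f,X):
    p=np.load('pics/'+f+'.npz'); v=p['intrinsics']@(p['R']@np.array(X,float)+p['t'].ravel()); return v[:2]/v[2]
E
python3 - <<'E'
from h import *
for n in('side','top','wrist'):
    snap(n,n+'0'); c,d=ray(n+'0',(320,240)); print(n,c.round(),d.round(2))
print(status.get_obs())
E
```

```text
pics
side [ 613. -813.  758.] [ 0.02  0.79 -0.61]
top [ 449.   64. 1526.] [ 0.13  0.   -0.99]
wrist [ 321. -513.  384.] [-0.26 -0.13 -0.96]
{'clock': 0.15, 'q': array([-1.26606930e+00,  3.59330884e-01,  1.51116021e+00, -3.67117968e-05,
        1.27247067e+00, -1.15078692e-01]), 'qvel': array([-4.38797508e-04, -3.28599684e-03, -2.56861751e-03, -4.26940343e-04,
        2.68784889e-03, -9.78269636e-06]), 'tau': array([ 6.94768205e-04, -5.15759540e+01, -2.71006769e+01,  6.75013242e-02,
        3.06720624e-02, -8.53700931e-05]), 'position': array([ 244.38794902, -547.41386038,  222.01683465]), 'tool_rot': array([ 9.78049804e-01,  2.08370131e-01, -8.22779520e-05, -6.79821053e-04]), 'ft_force': array([-0.11395364, -0.4773561 , -0.1825809 ]), 'torque': array([0.00285937, 0.010518  , 0.00798454]), 'gripper_force': 0.0, 'width': 87.78100263851793}
```

View pics/top0.png

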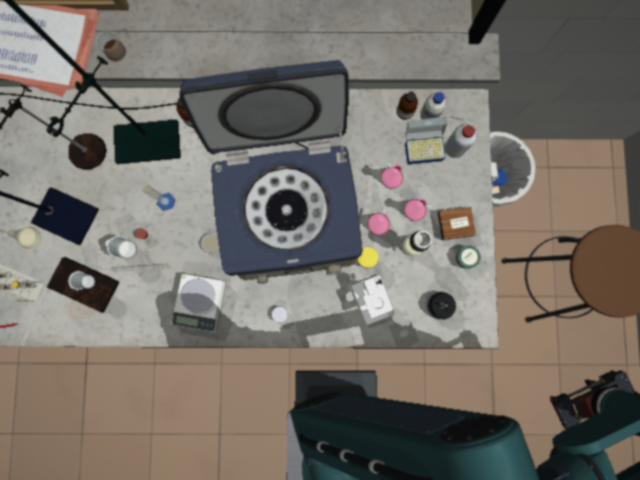

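View pics/side0.png

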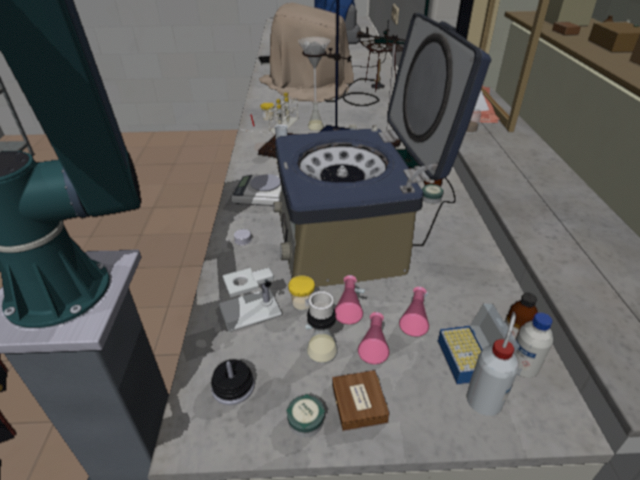

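The top view shows the stack at about (420,240), the post at (441,305), the stand at (372,297), the cap at (279,314) and the balance at (200,297). In the side view the stack is at (321,310), the post at (232,378), the stand's hole at (240,281) and the cap at (242,237). I'll enlarge these regions to get exact pixels.

```bash
python3 - <<'E'
from h import *
t=cv2.imread('pics/top0.png'); s=cv2.imread('pics/side0.png')
z=lambda im,x,y,w,h,k:cv2.resize(im[y:y+h,x:x+w],None,fx=k,fy=k,interpolation=cv2.INTER_CUBIC)
# top row: top crops (k=4) x340..460,y220..325 | x165..245? ; 
a=z(t,345,225,120,100,4); b=z(t,170,265,80,70,4)   # 480x400, 320x280
c=z(t,260,300,40,30,4)
m=np.zeros((400,800,3),np.uint8); m[:,:480]=a; m[:280,480:]=b; m[280:,480:640]=c
cv2.imwrite('pics/ct.png',m)
cv2.imwrite('pics/cs.png',z(s,200,220,160,190,3))
E
```

```text
(no output)
```

View pics/ct.png

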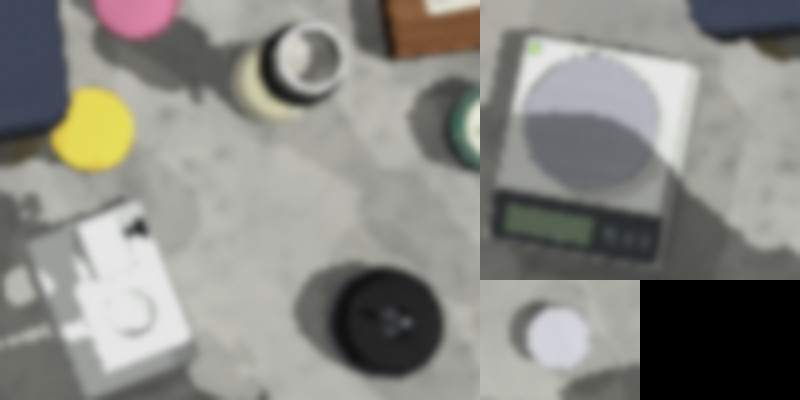

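View pics/cs.png

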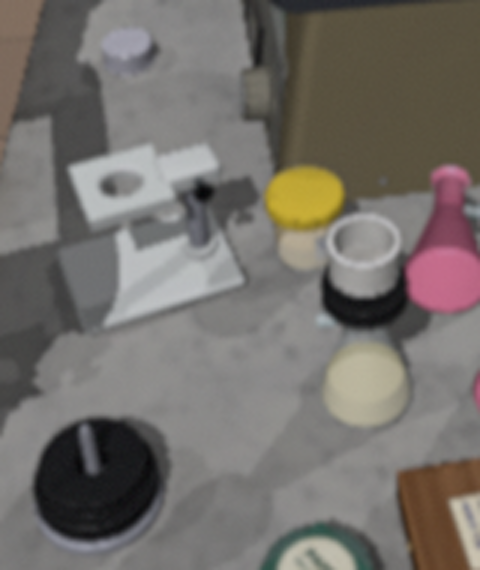

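Crop readings: funnel rim centre at top (422.6,238.9) and side (321.3,300.7). The stand hole, cap top, post and pan are all clear, and the flask's nozzle points roughly to -x, left in the side view.

```bash
python3 - <<'E'
from h import *
T=lambda u,v,x=345,y=225:('top0',(x+(u+.5)/4-.5,y+(v+.5)/4-.5))
S=lambda u,v:('side0',(200+(u+.5)/3-.5,220+(v+.5)/3-.5))
for n,a,b in [('rim152',T(312,57),S(365,243)),('hole100',T(131,312),S(122,184)),('cap22',T(78,58,260,300),S(127,46)),('pintip',T(407,323),S(86,427)),
 ('pan51',T(112,122,170,265),('side0',(268,183)))]:
    X,r=tri([a,b]); print(n,X.round(1),np.round(r,1))
print('post41',atz(*T(387,322),41)[:2],atz(*S(97,463),41)[:2]); print('rim@152',atz(*T(312,57),152),atz(*S(365,243),152))
print('hole@100',atz(*T(131,312),100),atz(*S(122,184),100))
print('cap@22',atz(*T(78,58,260,300),22),atz(*S(127,46),22))
print('pan@51',atz(*T(112,122,170,265),51))
print('col',atz(*T(128,223),103),atz(*S(203,188),103))
E
```

```text
rim152 [ 631.8 -207.4  146.3] [0.3 0.3]
hole100 [461.  -89.2  95.6] [0.2 0.2]
cap22 [427.9 186.7  14.3] [0.2 0.2]
pintip [ 454.9 -284.2   71.8] [0.7 0.7]
pan51 [485.3 418.3  41.1] [3.8 3.8]
post41 [ 455.05088935 -277.48915113] [ 458.89287756 -288.39079662]
rim@152 [ 630.73499667 -206.32654508  152.        ] [ 631.88913826 -212.98557585  152.        ]
hole@100 [461.13479173 -88.67424606 100.        ] [461.85237479 -94.05753886 100.        ]
cap@22 [428.20053959 186.14818705  22.        ] [429.68836667 176.30671569  22.        ]
pan@51 [481.29409561 415.36408692  51.        ]
col [521.79445317 -86.94311424 103.        ] [ 520.59569485 -104.35332782  103.        ]
```

```bash
python3 -m handwheel '{"commands":[[[60,60,110,0],[255,357,110,0],[255,357,110,0],[255,357,110,0],[255,357,110,0],[255,357,110,0],[255,357,110,0],[255,357,110,0],[255,357,110,0],[255,357,110,0],[255,357,110,0],[255,357,110,0]]]}' 1 
python3 - <<'E'
from h import *
snap('wrist','w1'); o=status.get_obs(); print(o['position'],o['q'],o['ft_force'])
print(np.load('pics/w1.npz')['intrinsics'])
for n,X in [('rim',(631,-208,152)),('hole',(461,-90,100)),('tip',(455,-284,76))]: print(n,proj('w1',X))
E
```

```text
clock: 1.15
position: [503.0, -185.7, 333.9]
tool_rot: [0.978, 0.211, 0.002, -0.001]
ft_force: [0.5, 0.6, -0.7]
width: 88.1
gripper_force: 0.0
[ 501.67390403 -187.65451982  333.3200953 ] [-4.87932319e-01  1.80416658e-01  1.48583984e+00  1.39366017e-03
  1.47398271e+00  6.57775432e-01] [-0.04302908  0.24423766 -0.40802392]
[[389.06433315   0.         315.51931356]
 [  0.         389.06433315 243.89269008]
 [  0.           0.           1.        ]]
rim [404.23982116  91.25770233]
hole [214.60505554 204.72162276]
tip [375.6005124  273.15488569]
```

View pics/w1.png

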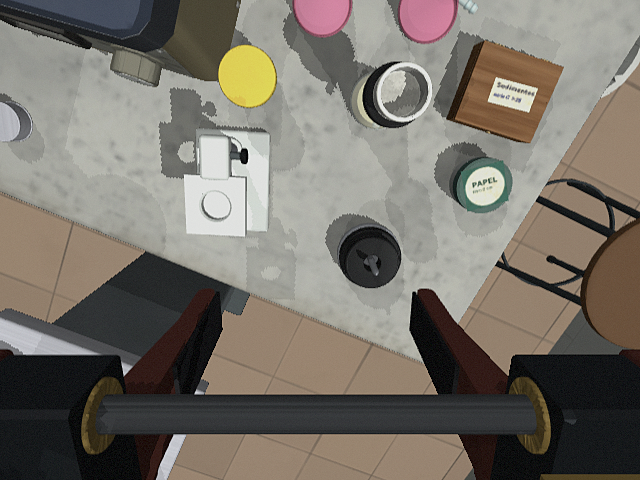

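In the wrist view the funnel rim centre is at (403,94), the stand hole at (216,205), and the post's upper collar is centred near (370,256). One more wrist view will give stereo.

```bash
python3 -m handwheel '{"commands":[[[50,-120,0,0],[50,-120,0,0],[50,-120,0,0],[50,-120,0,0],[50,-120,0,0],[50,-120,0,0]]]}' | head -2
python3 - <<'E'
from h import *
snap('wrist','w2'); 
for n,X in [('rim',(631,-208,152)),('hole',(461,-90,100)),('tip',(455,-284,76))]: print(n,proj('w2',X))
E
```

```text
clock: 1.7
position: [548.2, -311.5, 331.6]
rim [241.041235    75.95491673]
hole [ 83.46532246 195.07603913]
tip [261.0738027  264.20402378]
```

View pics/w2.png

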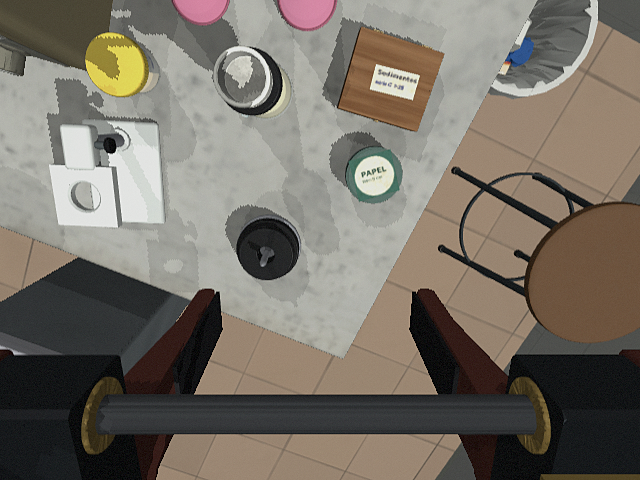

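Second wrist view: rim centre (242,76), hole (86,196), post about (267,248). I'll enlarge the key features from both views.

```bash
python3 - <<'E'
from h import *
m=[]
for f,c in [('w1',[(403,94),(216,205),(370,256)]),('w2',[(242,76),(86,196),(267,248)])]:
    im=cv2.imread(f'pics/{f}.png'); m.append(np.hstack([cv2.resize(im[y-38:y+38,x-38:x+38],(266,266),interpolation=cv2.INTER_CUBIC) for x,y in c]))
cv2.imwrite('pics/c2.png',np.vstack(m))
E
```

```text
(no output)
```

View pics/c2.png

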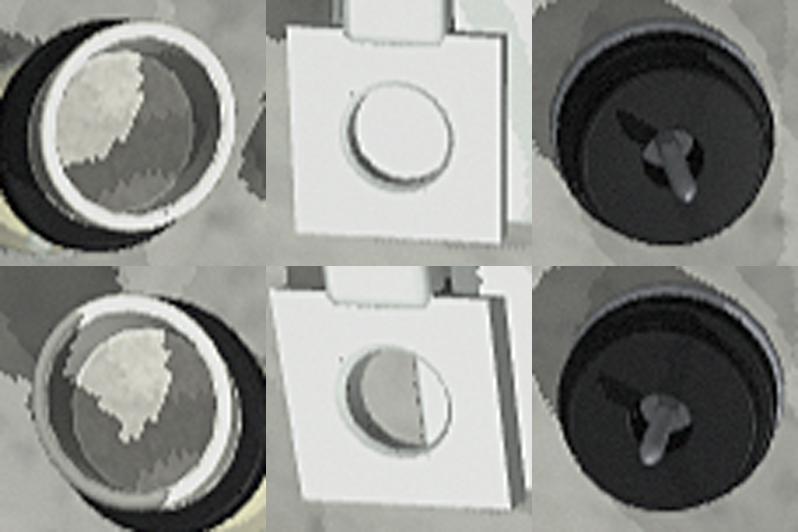

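```bash
python3 - <<'E'
from h import *
P={'rim':((403.9,91.6),(243,76.5),152),'hole':((215.7,205.5),(85,196.5),100),'tip':((376.3,274),(262,265.6),76)}
for n,(a,b,z) in P.items():
    X,r=tri([('w1',a),('w2',b)]);print(n,X.round(1),np.round(r,1),atz('w1',a,z).round(1),atz('w2',b,z).round(1))
# stand arm direction: back edge centre of arm in w1
print(atz('w1',(216-38+(398-266)/3.5,205-38+5/3.5),102).round(1))
o=status.get_obs();print(o['position'],o['tool_rot'])
E
```

```text
rim [ 631.4 -208.7  147.3] [0. 0.] [ 630.7 -207.9  152. ] [ 631.3 -209.6  152. ]
hole [460.1 -91.3  99.1] [0.3 0.3] [460.7 -91.3 100. ] [460.2 -91.8 100. ]
tip [ 454.  -285.5   75.5] [0.3 0.3] [ 454.4 -285.2   76. ] [ 453.8 -285.6   76. ]
[496.9 -78.7 102. ]
[ 548.21462883 -310.57535355  332.03393658] [ 9.78149956e-01  2.07897885e-01 -6.15102461e-04 -8.68240793e-04]
```

```bash
python3 -m handwheel '{"commands":[[[81.5,102.4,-110,0],[81.5,102.4,-110,0],[81.5,102.4,-110,0],[81.5,102.4,-110,0],[81.5,102.4,-110,0],[81.5,102.4,-110,0],[81.5,102.4,-110,0]]]}' 1 20 | head -2
python3 - <<'E'
from h import *
for p in [(222,272),(361,262),(214,170),(350,150)]: print(p,atz('top0',p,250).round())
for p in [(280,204),(415,203)]: print(p,atz('side0',p,250).round())
E
```

```text
clock: 2.33
position: [630.5, -208.0, 223.4]
(222, 272) [534. 310. 250.]
(361, 262) [560. -33. 250.]
(214, 170) [792. 337. 250.]
(350, 150) [845.  -7. 250.]
(280, 204) [555. -27. 250.]
(415, 203) [833. -38. 250.]
```

```bash
python3 -m handwheel '{"commands":[[[0,0,-35,0],[0,0,-70,0],[0,0,-90,0],[0,0,-99,0],[0,0,-99,0],[0,0,-99,0]]]}' 1 20
python3 -m handwheel '{"commands":[[[0,0,0,0],[0,0,0,0],[0,0,0,0],[0,0,0,0],[0,0,0,0],[0,0,0,0],[0,0,0,0],[0,0,0,0],[0,0,0,0],[0,0,0,0]]]}' 0.3 12
```

```text
clock: 2.83
position: [631.5, -209.7, 125.4]
tool_rot: [0.978, 0.208, 0.001, 0.001]
ft_force: [-0.3, -0.3, -0.1]
width: 87.8
gripper_force: 0.0
clock: 3.67
position: [631.1, -208.4, 123.6]
tool_rot: [0.978, 0.208, 0.0, -0.0]
ft_force: [-0.7, 1.1, 0.9]
width: 44.6
gripper_force: 12.0
```

```bash
python3 -m handwheel '{"commands":[[[0,0,15,0],[0,0,40,0],[0,0,70,0],[0,0,90,0],[-25,17,90,-7],[-55,38,90,-14],[-85,58,90,-21],[-115,79,90,-28],[-140,96,90,-35],[-160,110,90,-40],[-170.6,117.2,90,-45],[-170.6,117.2,90,-45]]]}'
python3 -m handwheel '{"commands":[[[0,0,-15,0],[0,0,-35,0],[0,0,-35,0],[0,0,-35,0]]]}'
python3 - <<'E'
from h import *
snap('wrist','w3'); snap('side','s3')
print(proj('w3',(460.4,-91.3,100)),proj('s3',(460.4,-91.3,100)))
a=cv2.imread('pics/w3.png');b=cv2.imread('pics/s3.png')
cv2.imwrite('pics/c3.png',np.hstack([a[120:470,150:550],cv2.resize(b[210:350,170:330],(400,350),interpolation=cv2.INTER_CUBIC)]))
E
```

```text
clock: 4.67
position: [457.2, -89.4, 213.4]
tool_rot: [0.983, -0.183, -0.001, -0.0]
ft_force: [-0.9, -0.3, -1.1]
width: 45.0
gripper_force: 12.0
clock: 5.0
position: [460.4, -91.5, 178.1]
tool_rot: [0.983, -0.181, -0.001, -0.0]
ft_force: [-0.1, -0.2, -0.8]
width: 44.9
gripper_force: 12.0
[315.40337183 254.66329525] [239.78729298 280.15152736]
```

View pics/c3.png

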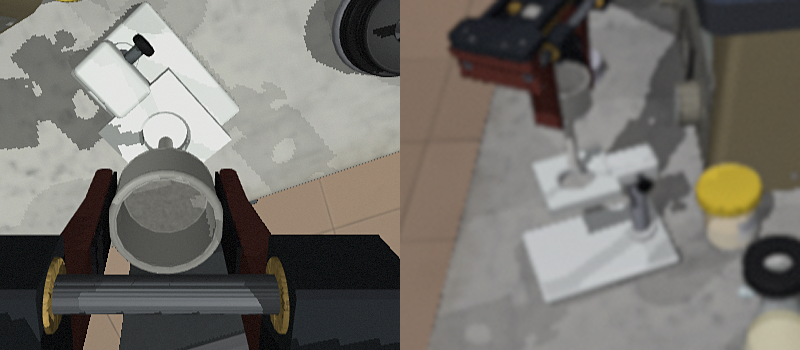

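The funnel hangs vertical in the grip, with the stem directly over the hole at about (315,251) in the wrist view. Lowering it now.

```bash
python3 -m handwheel '{"commands":[[[0,0,-15,0],[0,0,-30,0],[0,0,-45,0],[0,0,-58,0],[0,0,-66,0],[0,0,-70,0],[0,0,-72,0],[0,0,-72,0],[0,0,-72,0]]]}'
```

```text
clock: 5.85
position: [461.0, -91.5, 107.2]
tool_rot: [0.983, -0.182, 0.001, 0.0]
ft_force: [-0.1, -0.3, -1.6]
width: 44.8
gripper_force: 12.0
```

```bash
python3 -m handwheel '{"commands":[[[0,0,-1,0],[0,0,-1,0],[0,0,-1,0],[0,0,-1,0],[0,0,-1,0],[0,0,-1,0]]]}' 0.8
python3 -m handwheel '{"commands":[[[0,0,20,0],[0,0,55,0],[0,0,90,0],[20,-14,95,0],[50,-34,95,0],[80,-54,95,0],[110,-75,95,0],[140,-95,95,0],[165,-113,95,0],[171,-117,95,0],[171,-117,95,0]]]}'
python3 - <<'E'
from h import *
snap('wrist','w4'); snap('side','s4')
print(proj('w4',(631,-208.5,114)),proj('s4',(460.4,-91.3,134)),proj('s4',(631,-208.5,114)))
a=cv2.imread('pics/w4.png');b=cv2.imread('pics/s4.png')
cv2.imwrite('pics/c4.png',np.hstack([cv2.resize(a,(400,300)),cv2.resize(b[210:345,190:370],(400,300),interpolation=cv2.INTER_CUBIC)]))
E
```

```text
clock: 6.35
position: [460.5, -91.3, 105.7]
tool_rot: [0.983, -0.182, 0.0, -0.0]
ft_force: [-0.7, 0.0, 0.3]
width: 70.0
gripper_force: 0.0
clock: 7.27
position: [632.9, -209.7, 199.9]
tool_rot: [0.983, -0.182, 0.0, 0.0]
ft_force: [-0.3, -0.2, 0.1]
width: 70.3
gripper_force: 0.0
[315.11323149 253.97399608] [237.85686234 268.25924831] [320.94472151 312.92141652]
```

View pics/c4.png

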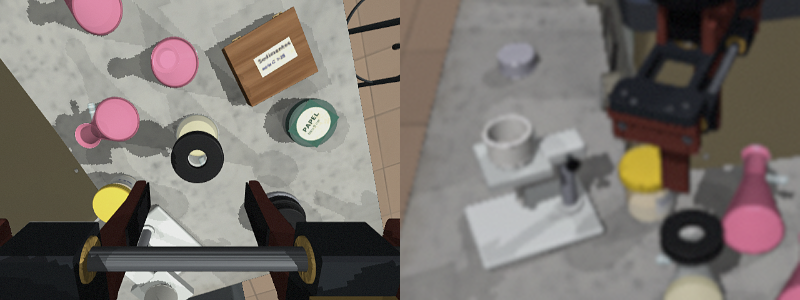

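The funnel is seated upright in the stand. The bare collar on the flask is at wrist pixel (315,253), as predicted. I'll grip it high so the fingertips clear the larger collars on the post.

```bash
python3 -m handwheel '{"commands":[[[0,0,-35,0],[0,0,-70,0],[0,0,-90,0],[0,0,-99,0],[0,0,-99,0],[0,0,-99,0]]]}' 1 20
python3 -m handwheel '{"commands":[[[0,0,0,0],[0,0,0,0],[0,0,0,0],[0,0,0,0],[0,0,0,0],[0,0,0,0],[0,0,0,0],[0,0,0,0],[0,0,0,0]]]}' 0.5 15
python3 -m handwheel '{"commands":[[[0,0,4,0],[0,0,8,0],[0,0,12,0],[0,0,20,0],[0,0,30,0],[0,0,30,0]]]}'
python3 - <<'E'
from h import *
snap('wrist','w5'); snap('side','s5')
a=cv2.imread('pics/w5.png');b=cv2.imread('pics/s5.png')
cv2.imwrite('pics/c5.png',np.hstack([cv2.resize(a,(400,300)),cv2.resize(b[230:365,240:420],(400,300),interpolation=cv2.INTER_CUBIC)]))
E
```

```text
clock: 7.87
position: [631.0, -207.7, 102.4]
tool_rot: [0.983, -0.182, -0.0, -0.0]
ft_force: [0.5, -0.0, -0.2]
width: 87.9
gripper_force: 0.0
clock: 8.62
position: [632.0, -208.3, 102.2]
tool_rot: [0.983, -0.182, 0.001, -0.0]
ft_force: [0.8, 0.5, 5.1]
width: 58.4
gripper_force: 15.0
clock: 9.12
position: [632.8, -208.9, 134.2]
tool_rot: [0.983, -0.182, 0.002, 0.0]
ft_force: [1.0, -0.3, -0.6]
width: 58.6
gripper_force: 15.0
```

View pics/c5.png

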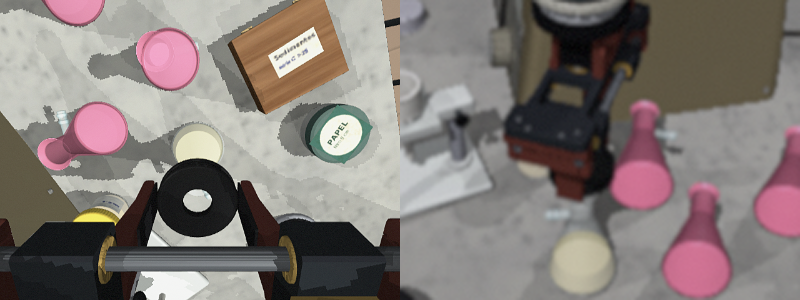

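```bash
python3 -m handwheel '{"commands":[[[-35,-15,10,0],[-70,-30,10,0],[-105,-46,10,0],[-140,-61,10,0],[-165,-72,10,0],[-177.4,-77.1,10,0],[-177.4,-77.1,0,0],[-177.4,-77.1,0,0]]]}'
python3 -m handwheel '{"commands":[[[0,0,-20,0],[0,0,-40,0],[0,0,-60,0],[0,0,-73,0],[0,0,-81,0],[0,0,-85,0],[0,0,-86,0],[0,0,-86,0],[0,0,-86,0]]]}'
```

```text
clock: 9.88
position: [453.6, -285.1, 130.4]
tool_rot: [0.983, -0.183, -0.0, -0.001]
ft_force: [0.5, -0.5, -0.5]
width: 58.7
gripper_force: 15.0
clock: 10.63
position: [455.1, -285.5, 46.0]
tool_rot: [0.983, -0.181, 0.001, 0.0]
ft_force: [-0.4, 0.5, -0.4]
width: 58.8
gripper_force: 15.0
```

```bash
python3 -m handwheel '{"commands":[[[0,0,-1,0],[0,0,-1,0],[0,0,-1,0]]]}' | tail -3
python3 -m handwheel '{"commands":[[[0,0,0,0],[0,0,0,0],[0,0,0,0],[0,0,0,0],[0,0,0,0]]]}' 0.85
python3 -m handwheel '{"commands":[[[0,0,25,0],[0,0,60,0],[0,0,100,0],[0,0,140,0],[35,15,155,7],[70,30,155,14],[70,30,155,21],[70,30,155,28],[70,30,155,35],[70,30,155,35]]]}'
python3 - <<'E'
from h import *
snap('wrist','w6'); snap('side','s6')
print(proj('w6',(454,-285.4,57)),proj('w6',(631,-208.5,106)),proj('s6',(454,-285.4,57)))
a=cv2.imread('pics/w6.png');b=cv2.imread('pics/s6.png')
cv2.imwrite('pics/c6.png',np.hstack([cv2.resize(a,(440,330)),cv2.resize(b[280:425,180:340],(360,330),interpolation=cv2.INTER_CUBIC)]))
E
```

```text
ft_force: [1.6, 0.5, 4.2]
width: 58.4
gripper_force: 15.0
clock: 11.3
position: [453.9, -285.4, 44.5]
tool_rot: [0.983, -0.182, -0.0, -0.0]
ft_force: [-0.1, 0.8, 0.7]
width: 74.9
gripper_force: 0.0
clock: 12.13
position: [524.0, -255.0, 199.4]
tool_rot: [0.992, 0.125, -0.0, -0.0]
ft_force: [0.0, 0.5, 0.4]
width: 74.9
gripper_force: 0.0
[329.45607312 312.09355469] [285.06269441  65.45785147] [228.45015517 367.55203996]
```

View pics/c6.png

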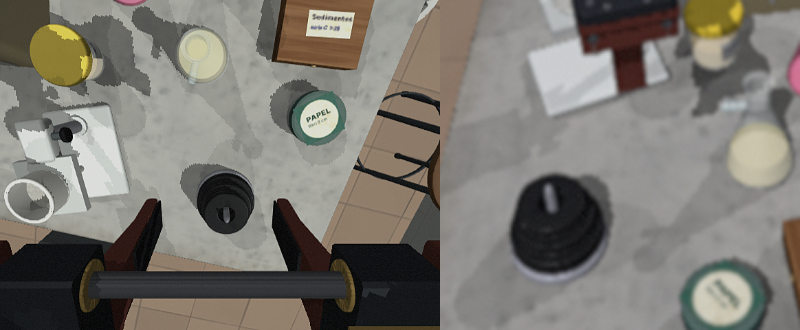

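The collar lies flat on the post with the pin through it. The flask mouth is at about (286,67) in the full wrist frame, matching the prediction of (285,65.5). Next is the flask.

```bash
python3 -m handwheel '{"commands":[[[35,15,0,0],[70,31,0,0],[100,44,0,0],[107,47,0,0],[107,47,-30,0],[107,47,-60,0],[107,47,-85,0],[107,47,-100,0],[107,47,-108,0],[107,47,-112.5,0],[107,47,-112.5,0],[107,47,-112.5,0]]]}' 1 20
python3 -m handwheel '{"commands":[[[0,0,0,0],[0,0,0,0],[0,0,0,0],[0,0,0,0],[0,0,0,0],[0,0,0,0],[0,0,0,0],[0,0,0,0],[0,0,0,0],[0,0,0,0],[0,0,0,0]]]}' 0.15 20
python3 -m handwheel '{"commands":[[[0,0,5,0],[0,0,15,0],[0,0,30,0],[0,0,30,0]]]}'
python3 - <<'E'
from h import *
snap('wrist','w7'); snap('side','s7')
a=cv2.imread('pics/w7.png');b=cv2.imread('pics/s7.png')
cv2.imwrite('pics/c7.png',np.hstack([cv2.resize(a,(400,300)),cv2.resize(b[250:385,240:420],(400,300),interpolation=cv2.INTER_CUBIC)]))
E
```

```text
clock: 13.23
position: [631.5, -208.9, 88.0]
tool_rot: [0.993, 0.122, 0.001, 0.0]
ft_force: [0.3, 0.6, 0.7]
width: 87.8
gripper_force: 0.0
clock: 14.15
position: [631.0, -208.3, 87.1]
tool_rot: [0.992, 0.122, -0.0, -0.0]
ft_force: [-0.7, 0.8, -0.5]
width: 27.6
gripper_force: 20.0
clock: 14.48
position: [632.9, -209.2, 120.4]
tool_rot: [0.992, 0.122, 0.002, 0.001]
ft_force: [1.1, -0.2, -1.1]
width: 27.4
gripper_force: 20.0
```

View pics/c7.png

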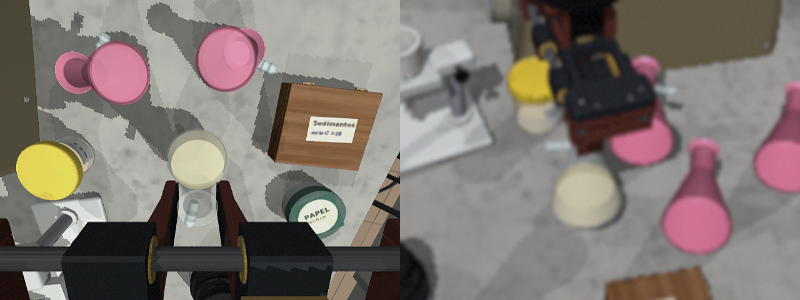

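```bash
python3 -m handwheel '{"commands":[[[0,0,25,0],[0,0,60,0],[0,0,95,0],[0,0,120,0],[-15,0,128,0],[-45,2,128,0],[-80,4,128,0],[-115,6,128,0],[-150,20,128,0],[-180,35,128,5],[-205,60,128,11],[-220,90,128,18]]]}'
python3 -m handwheel '{"commands":[[[-8,32,0,7],[-11,67,0,14],[-11,102,0,21],[-11,137,0,28],[-11,172,0,35],[-11,207,0,42],[-11,242,0,49],[-8,277,0,56],[0,310,0,63],[8,340,0,68],[13,365,0,72],[13,365,0,72]]]}'
```

```text
clock: 15.58
position: [407.6, -117.9, 244.3]
tool_rot: [0.961, 0.277, -0.001, -0.001]
ft_force: [0.5, 0.6, -1.1]
width: 27.9
gripper_force: 20.0
clock: 16.58
position: [424.9, 250.8, 244.7]
tool_rot: [0.613, 0.79, 0.001, -0.0]
ft_force: [-1.2, 0.7, -1.1]
width: 27.9
gripper_force: 20.0
```

```bash
python3 -m handwheel '{"commands":[[[20,40,0,0],[35,75,0,0],[35,75,0,0],[35,75,0,0],[35,75,0,0]]]}' | head -2
python3 - <<'E'
from h import *
snap('wrist','w8');snap('top','t8')
print(proj('w8',(480.7,413,51)),proj('w8',(427.6,183.7,22)),proj('t8',(480.7,413,51)))
E
```

```text
clock: 17.0
position: [458.2, 320.5, 244.3]
[366.86353545 119.32136308] [258.73590917 318.1446329 ] [198.45307604 295.33812377]
```

View pics/w8.png

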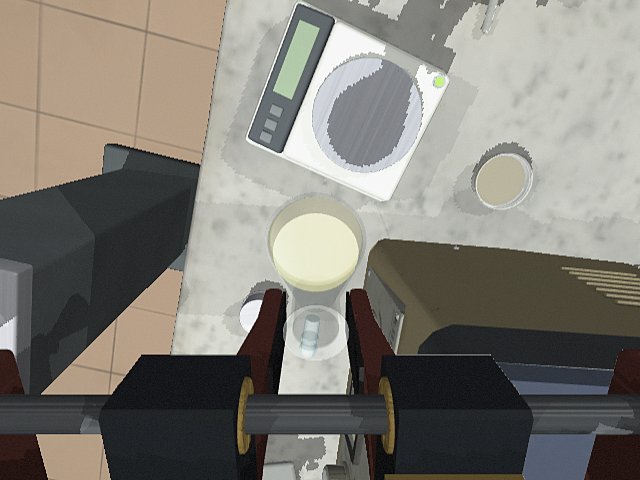

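The pan centre appears at (368,113.5), about 6 px from the prediction, so I'll recompute it.

```bash
python3 - <<'E'
from h import *
print(atz('w8',(368,113.5),51),tri([('w8',(368,113.5)),('top0',(197.6,295.1))]))
print(status.get_obs()['position'])
E
```

```text
[480.29419969 417.84569436  51.        ] (array([481.67971562, 418.32984455,  38.95654667]), [np.float64(0.05647014584685712), np.float64(0.05647014584681559)])
[458.0894459  320.08255488 244.69988412]
```

```bash
python3 -m handwheel '{"commands":[[[9,35,0,0],[16,70,0,0],[21,92,0,0],[21.6,95,-20,0],[21.6,95,-50,0],[21.6,95,-75,0],[21.6,95,-92,0],[21.6,95,-100,0],[21.6,95,-103,0],[21.6,95,-104,0],[21.6,95,-104,0]]]}'
python3 -m handwheel '{"commands":[[[0,0,-1,0],[0,0,-2,0],[0,0,-3,0],[0,0,-3,0],[0,0,-3,0]]]}'
```

```text
clock: 18.02
position: [481.3, 416.6, 142.3]
tool_rot: [0.616, 0.788, 0.001, 0.0]
ft_force: [0.1, -0.4, -1.4]
width: 27.3
gripper_force: 20.0
clock: 18.43
position: [481.3, 417.5, 139.4]
tool_rot: [0.615, 0.788, 0.001, 0.0]
ft_force: [-0.2, 1.7, 4.9]
width: 27.2
gripper_force: 20.0
```

```bash
python3 -m handwheel '{"commands":[[[0,0,0,0],[0,0,0,0],[0,0,0,0],[0,0,0,0],[0,0,0,0],[0,0,0,0]]]}' 0.8 | tail -3
python3 -m handwheel '{"commands":[[[0,0,15,0],[0,0,45,0],[0,0,80,0],[0,0,110,0],[0,0,110,0],[0,0,110,0]]]}' | head -2
python3 - <<'E'
from h import *
snap('wrist','w9')
print(proj('w9',(480.6,416.5,157)),proj('w9',(480.6,416.5,51)))
E
```

```text
ft_force: [0.2, 0.9, 0.5]
width: 63.7
gripper_force: 0.0
clock: 19.43
position: [481.8, 417.5, 250.4]
[312.54130759 248.69330645] [312.80912182 213.57439949]
```

View pics/w9.png

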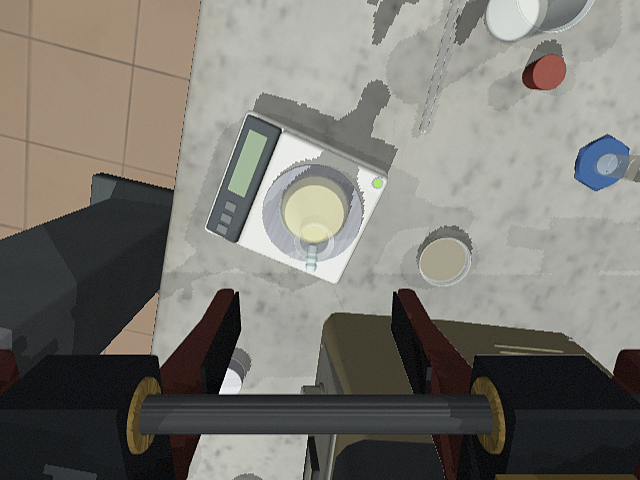

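The flask stands on the pan: pan centre (313,212), flask base (315,209), lip near (315,241). I've used all my picture views, so the lip and cap get measured by image processing from here.

```bash
cat > lip.py <<'E'
from h import *
def lip(f,X,dia,tol=15,off=25,p2=12):
    im=cv2.cvtColor(cv2.imread(f'pics/{f}.png'),cv2.COLOR_BGR2GRAY); u,v=proj(f,X); p=np.load(f'pics/{f}.npz')
    z=(p['R']@np.array(X,float)+p['t'].ravel())[2]; r=p['intrinsics'][0,0]*dia/2/z
    x0,y0=int(u)-50,int(v)-50; c=cv2.resize(im[y0:y0+100,x0:x0+100],None,fx=4,fy=4,interpolation=cv2.INTER_CUBIC)
    h=cv2.HoughCircles(c,cv2.HOUGH_GRADIENT,1,8,param1=60,param2=p2,minRadius=int(4*r*.88),maxRadius=int(4*r*1.12))
    return (u,v,r),[] if h is None else [(round(x0+a/4-.4,1),round(y0+b/4-.4,1),round(q/4,1)) for a,b,q in h[0][:5]]
E
python3 - <<'E'
from lip import *
P,h=lip('w9',(481,419,157),28); print(P)
for x in h: print(x,atz('w9',x[:2],157).round(1))
P,h=lip('w9',(481,419,157),17); print(P)
for x in h: print(x,atz('w9',x[:2],157).round(1))
# cap at top view: bright blob
im=cv2.imread('pics/top0.png')[300:330,262:298].astype(int); print(im[14,:, :].tolist()[::3])
E
```

```text
(np.float64(313.9794754070748), np.float64(245.49253274478585), np.float64(20.27902090164657))
(np.float32(315.0), np.float32(241.5), np.float32(18.8)) [481. 422. 157.]
(np.float32(313.5), np.float32(239.7), np.float32(19.3)) [479.7 423.  157. ]
(np.float32(309.2), np.float32(236.5), np.float32(19.6)) [476.2 424.5 157. ]
(np.float32(327.7), np.float32(258.5), np.float32(20.4)) [492.6 412.1 157. ]
(np.float32(303.5), np.float32(215.7), np.float32(21.5)) [469.  437.8 157. ]
(np.float64(313.9794754070748), np.float64(245.49253274478585), np.float64(12.312262690285417))
(np.float32(315.2), np.float32(240.2), np.float32(12.8)) [480.9 422.9 157. ]
(np.float32(304.0), np.float32(250.0), np.float32(11.1)) [475.1 414.1 157. ]
(np.float32(348.0), np.float32(235.7), np.float32(12.2)) [501.9 431.5 157. ]
(np.float32(314.5), np.float32(230.0), np.float32(11.9)) [478.6 429.9 157. ]
(np.float32(314.0), np.float32(228.0), np.float32(13.3)) [478.  431.1 157. ]
[[173, 179, 178], [172, 178, 177], [114, 119, 119], [140, 141, 140], [218, 210, 210], [218, 210, 209], [217, 210, 209], [221, 214, 213], [206, 199, 198], [166, 172, 171], [167, 173, 173], [162, 168, 168]]
```

```bash
python3 -m handwheel '{"commands":[[[0,-35,0,0],[0,-70,0,0],[0,-70,0,0],[0,-70,0,0],[0,-70,0,0]]]}' 1 | head -2
python3 - <<'E'
from lip import *
snap('wrist','w10')
for d in (28,17):
    P,h=lip('w10',(481,422,157),d); print(P)
    for x in h: print(x,atz('w10',x[:2],157).round(1),tri([('w9',(315.1,241)),('w10',x[:2])])[0].round(1))
E
python3 -m handwheel '{"commands":[[[-15,-35,-10,0],[-30,-75,-20,0],[-40,-115,-30,0],[-50,-145,-40,0],[-53,-160,-48,0],[-53,-160,-48,0],[-53,-160,-48,0]]]}' | head -2
python3 - <<'E'
from lip import *
im=snap('wrist','w11')
P,h=lip('w11',(427.6,183.7,22),45,p2=20); print(P)
for x in h: print(x,atz('w11',x[:2],22).round(1))
u,v=map(int,P[:2]); print(im[v,u-60:u+60:6].tolist()); print(im[v-60:v+60:6,u].tolist())
E
```

```text
clock: 19.9
position: [480.2, 346.6, 246.9]
(np.float64(346.00976713256813), np.float64(138.7812248777334), np.float64(22.367838526339895))
(np.float32(326.2), np.float32(143.0), np.float32(24.3)) [469.6 416.5 157. ] [476.2 416.7 141.4]
(np.float32(329.0), np.float32(142.2), np.float32(24.8)) [471.2 417.4 157. ] [476.9 417.5 142.9]
(np.float32(331.5), np.float32(144.2), np.float32(24.8)) [473.  416.6 157. ] [478.3 416.1 137.7]
(np.float32(323.7), np.float32(128.7), np.float32(24.8)) [465.9 424.5 157. ] [472.6 426.1 174.1]
(np.float32(367.0), np.float32(129.0), np.float32(23.8)) [492.1 430.8 157. ] [483.1 431.3 189.8]
(np.float64(346.00976713256813), np.float64(138.7812248777334), np.float64(13.580473390992077))
clock: 20.53
position: [427.7, 187.0, 199.8]
(np.float64(314.29563461160126), np.float64(221.6553047438222), np.float64(24.974562488312596))
(np.float32(313.7), np.float32(220.7), np.float32(24.0)) [426.9 184.4  22. ]
(np.float32(315.0), np.float32(219.0), np.float32(26.0)) [427.6 186.2  22. ]
(np.float32(312.7), np.float32(219.0), np.float32(26.2)) [425.6 185.7  22. ]
(np.float32(314.0), np.float32(215.7), np.float32(24.8)) [426. 189.  22.]
(np.float32(314.2), np.float32(222.7), np.float32(26.0)) [427.8 182.7  22. ]
[[200, 208, 208], [201, 210, 209], [201, 211, 207], [175, 186, 184], [179, 186, 185], [181, 191, 188], [208, 200, 198], [226, 221, 220], [223, 217, 217], [222, 218, 216], [222, 218, 217], [224, 219, 219], [223, 219, 219], [221, 216, 215], [244, 238, 236], [178, 185, 184], [176, 184, 182], [177, 184, 184], [180, 187, 188], [178, 186, 184]]
[[180, 185, 186], [180, 188, 186], [183, 190, 189], [194, 200, 200], [112, 117, 115], [102, 104, 104], [192, 185, 184], [224, 220, 219], [222, 219, 217], [222, 219, 216], [222, 218, 217], [228, 224, 222], [238, 234, 232], [237, 233, 231], [212, 216, 215], [197, 207, 205], [189, 197, 196], [193, 200, 200], [199, 208, 207], [201, 207, 207]]
```

```bash
python3 - <<'E'
from lip import *
im=cv2.GaussianBlur(cv2.imread('pics/w11.png'),(3,3),0).astype(int)
m=((im[...,0]-im[...,1]>=2)&(im[...,1]>150)).astype(np.uint8)
n,l,s,c=cv2.connectedComponentsWithStats(m[150:290,250:380]); 
k=1+s[1:,4].argmax(); pts=np.argwhere(l==k)[:,::-1]+[250,150]; (x,y),r=cv2.minEnclosingCircle(cv2.convexHull(pts.astype(np.float32))); print(s[k],(x,y),r,atz('w11',(x,y),22).round(1))
for f in('w9','w10'):
    im=cv2.GaussianBlur(cv2.imread(f'pics/{f}.png'),(3,3),0).astype(int); u,v=map(int,proj(f,(481,420,60)))
    yl=im[...,2]-im[...,0]; print(f,u,v,yl[v,u-60:u+60:5].tolist())
    m=(yl>20).astype(np.uint8); M=np.zeros_like(m); M[v-80:v+80,u-80:u+80]=m[v-80:v+80,u-80:u+80]
    n,l,s,c=cv2.connectedComponentsWithStats(M); k=1+s[1:,4].argmax(); pts=np.argwhere(l==k)[:,::-1].astype(np.float32)
    e=cv2.fitEllipse(cv2.convexHull(pts)); print(s[k],e,[atz(f,e[0],z).round(1)[:2] for z in (54,70,85)])
# upscaled lip saturation patch: print edges along row/col through lip
im=cv2.cvtColor(cv2.imread('pics/w10.png'),cv2.COLOR_BGR2GRAY); print(im[105:180:3,300:372:3])
E
```

```text
[  40   47   49   48 1849] (314.0, 220.0) 25.079971313476562 [427.  185.1  22. ]
w9 314 212 [3, 2, -11, -9, -8, -9, 26, 34, 36, 35, 36, 36, 36, 36, 37, 37, 36, 36, 20, -7, -10, -8, 3, 3]
[ 282  184   62   59 2789] ((312.9731140136719, 212.65928649902344), (57.42927551269531, 62.55861282348633), 95.14393615722656) [array([480.4, 418.1]), array([479.5, 421.7]), array([478.7, 425.1])]
w10 337 135 [3, -9, -11, -10, -10, 21, 32, 31, 32, 31, 29, 42, 42, 42, 41, 43, 35, 24, 35, 11, -10, -10, -5, 3]
[ 302  100   69   69 3521] ((336.26885986328125, 133.90911865234375), (66.86177825927734, 70.17382049560547), 46.205848693847656) [array([480.2, 421.2]), array([479.3, 421.5]), array([478.4, 421.8])]
[[195 192 183 177 115 146 152 144 220 217 215 216 214 217 215 216 218 218
  204 158 158 129 113 106]
 [192 191 180 112 147 153 182 218 215 214 217 215 215 217 217 216 216 216
  218 215 157 153 128 109]
 [194 177 140 141 156 185 216 214 214 217 214 215 216 217 214 216 217 217
  217 218 221 158 156 132]
 [174 166 139 162 165 216 217 214 214 214 215 215 216 216 216 215 217 215
  215 216 218 214 160 129]
[... 1422 characters left out ...]
76 176 198 164 195 219 226 223 223 223 225 226 224 222 214 218 220
  220 208 130 169 178 177]
 [174 176 180 174 196 168 185 202 227 223 221 222 223 226 224 222 215 226
  176 142 172 185 176 180]
 [179 177 177 170 176 185 179 169 187 204 224 226 226 229 227 212 176 142
  154 180 186 180 179 188]
 [173 179 173 176 179 174 176 185 181 162 164 165 190 177 165 144 159 170
  180 174 183 175 191 191]
 [177 176 171 179 178 175 177 177 186 174 169 184 222 224 200 148 184 181
  196 199 192 193 201 192]
 [180 175 175 178 178 177 167 178 179 171 175 159 223 221 186 196 188 195
  192 195 188 191 193 189]
 [182 173 177 176 173 179 177 182 173 181 192 192 222 209 169 198 197 197
  194 190 193 200 191 196]]
```

Flask axis is about (480.5,421.8), within 6 mm of the pan centre, and the cap is at (427.2,185). I'll rotate the tool so the gripper body stays clear of the centrifuge knobs, then recheck the cap from the new orientation, which also gives its height.

```bash
python3 -m handwheel '{"commands":[[[0,-1.5,0,7],[0,-1.5,0,14],[0,-1.5,0,21],[0,-1.5,0,28],[0,-1.5,0,35],[0,-1.5,0,42],[0,-1.5,0,49],[0,-1.5,0,56],[0,-1.5,0,63],[0,-1.5,0,70],[0,-1.5,0,77],[0,-1.5,0,80]]]}' 1
python3 -m handwheel '{"commands":[[[0,0,0,0],[0,0,0,0],[0,0,0,0]]]}' | head -2
python3 - <<'E'
from lip import *
snap('wrist','w12'); im=cv2.GaussianBlur(cv2.imread('pics/w12.png'),(3,3),0).astype(int)
m=((im[...,0]-im[...,1]>=2)&(im[...,1]>150)).astype(np.uint8); u,v=map(int,proj('w12',(427,185,22)))
n,l,s,c=cv2.connectedComponentsWithStats(m[v-60:v+60,u-60:u+60]); k=1+s[1:,4].argmax(); pts=(np.argwhere(l==k)[:,::-1]+[u-60,v-60]).astype(np.float32)
(x,y),r=cv2.minEnclosingCircle(pts); print(u,v,s[k],(x,y),r,atz('w12',(x,y),22).round(1),tri([('w11',(314,220)),('w12',(x,y))]))
E
```

```text
clock: 21.58
position: [429.0, 187.2, 200.7]
tool_rot: [-0.039, 0.999, 0.0, 0.001]
ft_force: [-0.4, 0.1, -0.9]
width: 87.9
gripper_force: 0.0
clock: 21.83
position: [428.2, 186.1, 200.4]
313 216 [  36   33   49   51 1869] (312.257568359375, 213.77272033691406) 26.112855911254883 [425.1 183.3  22. ] (array([427.23668953, 183.24826739,  13.75186374]), [np.float64(0.25793641920624916), np.float64(0.25793641920625215)])
```

```bash
python3 -m handwheel '{"commands":[[[-0.8,-1,-40,0],[-0.8,-1,-80,0],[-0.8,-1,-120,0],[-0.8,-1,-150,0],[-0.8,-1,-172,0],[-0.8,-1,-185,0],[-0.8,-1,-191,0],[-0.8,-1,-194,0],[-0.8,-1,-194,0],[-0.8,-1,-194,0]]]}' 1 15
python3 -m handwheel '{"commands":[[[0,0,0,0],[0,0,0,0],[0,0,0,0],[0,0,0,0],[0,0,0,0],[0,0,0,0],[0,0,0,0],[0,0,0,0],[0,0,0,0],[0,0,0,0]]]}' 0.35 15
```

```text
clock: 22.72
position: [427.6, 184.4, 6.8]
tool_rot: [-0.035, 0.999, 0.0, 0.001]
ft_force: [-0.5, -0.8, -0.2]
width: 88.0
gripper_force: 0.0
clock: 23.55
position: [426.9, 184.1, 6.1]
tool_rot: [-0.035, 0.999, -0.0, -0.0]
ft_force: [0.3, -0.5, 1.7]
width: 46.7
gripper_force: 15.0
```

```bash
python3 -m handwheel '{"commands":[[[0,0,15,0],[0,0,45,0],[0,0,80,0],[0,0,120,0],[0,0,160,0],[0,0,195,0],[0,0,209,0],[0,0,209,0],[0,0,209,0]]]}'
python3 - <<'E'
from lip import *
im0=snap('wrist','w13'); p=status.get_obs(); print(p['position'],p['width']); T=p['position']
c=T+[0,0,16]; u,v=map(int,proj('w13',c)); im=cv2.GaussianBlur(im0,(3,3),0).astype(int); print(u,v)
print(im[v,u-80:u+80:8].tolist()); print(im[v-80:v+80:8,u].tolist())
m=((im[...,0]-im[...,1]>=2)&(im[...,1]>120)).astype(np.uint8)
n,l,s,_=cv2.connectedComponentsWithStats(m[v-90:v+90,u-90:u+90]); k=1+s[1:,4].argmax(); print(s[k]+[u-90,v-90,0,0,0])
pts=(np.argwhere(l==k)[:,::-1]+[u-90,v-90]).astype(np.float32); e=cv2.fitEllipse(cv2.convexHull(pts)); print(e,atz('w13',e[0],c[2])-T)
E
```

```text
clock: 24.3
position: [427.0, 184.2, 215.4]
tool_rot: [-0.035, 0.999, 0.0, 0.001]
ft_force: [-0.7, -0.8, -1.0]
width: 46.6
gripper_force: 15.0
[426.05772609 183.92129276 214.23353261] 46.922991178810896
314 324
[[22, 25, 45], [22, 25, 45], [15, 18, 31], [12, 9, 10], [136, 132, 130], [131, 127, 125], [130, 126, 124], [131, 128, 127], [130, 125, 123], [128, 124, 123], [122, 119, 118], [115, 112, 111], [116, 113, 113], [117, 114, 112], [117, 114, 113], [98, 96, 95], [97, 94, 93], [6, 6, 6], [11, 10, 10], [16, 19, 37]]
[[152, 160, 159], [155, 162, 161], [136, 138, 137], [92, 89, 88], [90, 88, 87], [168, 163, 161], [191, 186, 184], [191, 186, 184], [192, 186, 185], [114, 112, 110], [122, 119, 118], [126, 121, 121], [117, 113, 113], [114, 111, 110], [112, 109, 108], [128, 124, 123], [126, 123, 122], [85, 92, 91], [85, 91, 91], [32, 30, 29]]
[ 265  261   91  112 4591]
((311.36187744140625, 315.4349670410156), (94.54859924316406, 112.678466796875), 9.943275451660156) [-4.30328158 -1.50009793 16.        ]
```

```bash
python3 - <<'E'
from lip import *
im=cv2.imread('pics/w13.png'); T=np.array([426.6,184.0,215.1])
a=np.linspace(0,2*np.pi,73)
for nm,z in(('top',16),('bot',-6)):
    q=np.array([proj('w13',T+[22.5*np.cos(t),22.5*np.sin(t),z]) for t in a]); print(nm,q.min(0).round(1),q.max(0).round(1))
print([(r,int(im[r,300,1]),int(im[r,325,1])) for r in range(252,392,3)])
print([(c,int(im[300,c,1]),int(im[340,c,1])) for c in range(255,372,4)])
E
```

```text
top [261.2 277.8] [367.3 372. ]
bot [267.3 259.2] [361.5 344.5]
[(252, 170, 165), (255, 172, 160), (258, 171, 165), (261, 171, 131), (264, 191, 123), (267, 110, 81), (270, 115, 75), (273, 113, 77), (276, 110, 70), (279, 112, 56), (282, 177, 175), (285, 199, 167), (288, 195, 170), (291, 201, 168), (294, 198, 168), (297, 199, 131), (300, 196, 107), (303, 197, 114), (306, 195, 113), (309, 197, 113), (312, 120, 109), (315, 123, 112), (318, 123, 109), (321, 125, 108), (324, 125, 110), (327, 124, 111), (330, 123, 111), (333, 124, 113), (336, 125, 111), (339, 128, 108), (342, 125, 110), (345, 129, 112), (348, 128, 113), (351, 128, 110), (354, 127, 110), (357, 129, 112), (360, 130, 108), (363, 129, 113), (366, 130, 112), (369, 130, 114), (372, 84, 99), (375, 90, 92), (378, 92, 92), (381, 92, 92), (384, 92, 93), (387, 92, 89), (390, 94, 90)]
[(255, 26, 12), (259, 15, 10), (263, 3, 56), (267, 116, 128), (271, 125, 122), (275, 217, 127), (279, 207, 128), (283, 203, 126), (287, 199, 123), (291, 199, 127), (295, 193, 128), (299, 196, 126), (303, 202, 123), (307, 198, 123), (311, 203, 119), (315, 185, 110), (319, 108, 112), (323, 116, 110), (327, 92, 111), (331, 96, 108), (335, 85, 114), (339, 84, 113), (343, 96, 112), (347, 96, 112), (351, 95, 112), (355, 95, 118), (359, 79, 115), (363, 73, 104), (367, 0, 70), (371, 8, 3)]
```

The measured outline of the held cap matches a flat, centred one: rows 280–371 against 278–372 expected. Carrying it to the flask.

```bash
python3 -m handwheel '{"commands":[[[8,35,0,0],[16,70,0,0],[24,106,0,0],[32,142,0,0],[40,177,0,0],[48,212,0,0],[53,233,0,0],[53.7,237.8,-10,0],[53.7,237.8,-25,0],[53.7,237.8,-25,0],[53.7,237.8,-25,0]]]}' | head -2
python3 - <<'E'
from lip import *
snap('side','s14'); snap('wrist','w14')
im=cv2.imread('pics/w14.png'); print(proj('w14',(480.5,421.8,157)),proj('w14',(480.5,421.8,55)))
i=im.astype(int); m=((i[...,2]-i[...,0])>20).astype(np.uint8); n,l,s,c=cv2.connectedComponentsWithStats(m[0:330]); o=np.argsort(-s[1:,4])[:4]+1; print(s[o],c[o].round())
E
```

```text
clock: 25.27
position: [478.6, 419.9, 187.0]
[317.52626914 285.4279152 ] [317.2345289  233.30439608]
[[    0     0   640    65 21652]
 [  278   195    75    71  3973]
 [   80   258   101    72  1975]
 [  225   289    35    41   742]] [[421.  23.]
 [315. 232.]
 [138. 289.]
 [244. 310.]]
```

```bash
python3 -m handwheel '{"commands":[[[0,0,-10,0],[0,0,-18,0],[0,0,-24,0],[0,0,-28,0],[0,0,-32,0],[0,0,-32,0]]]}' | sed -n '1,2p;4p'
python3 -m handwheel '{"commands":[[[0,0,-4,0],[0,0,-8,0],[0,0,-11,0],[0,0,-13,0],[0,0,-14,0],[0,0,-14,0]]]}' | sed -n '1,2p;4p'
```

```text
clock: 25.87
position: [480.0, 421.5, 157.1]
ft_force: [-0.2, -0.3, -0.9]
clock: 26.37
position: [480.4, 421.8, 143.8]
ft_force: [-0.5, -0.0, -0.2]
```

```bash
python3 -m handwheel '{"commands":[[[0,0,-0.7,0],[0,0,-1.4,0],[0,0,-1.4,0],[0,0,-1.4,0]]]}' | sed -n '1,2p;4p'
```

```text
clock: 26.7
position: [480.7, 422.1, 143.3]
ft_force: [-0.9, -0.7, 4.2]
```

Contact came at the expected seat height with a few newtons. Releasing, then rising and checking.

```bash
python3 -m handwheel '{"commands":[[[0,0,0,0],[0,0,0,0],[0,0,0,0],[0,0,0,0],[0,0,0,0],[0,0,0,0]]]}' 0.8 | tail -3
python3 -m handwheel '{"commands":[[[0,0,15,0],[0,0,45,0],[0,0,80,0],[0,0,110,0],[0,0,110,0],[0,0,110,0],[0,0,110,0]]]}' | head -2
python3 - <<'E'
from lip import *
im0=snap('wrist','w15'); i=cv2.GaussianBlur(im0,(3,3),0).astype(int); u,v=map(int,proj('w15',(480.5,421.8,159)))
a=np.linspace(0,2*np.pi,73)
for z in (159,137):
    q=np.array([proj('w15',(480.5+22.5*np.cos(t),421.8+22.5*np.sin(t),z)) for t in a]); print(z,q.min(0).round(1),q.max(0).round(1))
print([(r,*i[r,u].tolist()) for r in range(v-50,v+50,4)]); print([(c,*i[v,c].tolist()) for c in range(u-50,u+50,4)])
j=i; m=((i[...,2]-i[...,0])>20).astype(np.uint8); n,l,s,c=cv2.connectedComponentsWithStats(m[v-90:v+90,u-90:u+90]); k=1+s[1:,4].argmax(); print(s[k]+[u-90,v-90,0,0,0],proj('w15',(480.5,421.8,55)))
E
```

```text
ft_force: [-0.0, 0.1, 1.2]
width: 70.3
gripper_force: 0.0
clock: 27.78
position: [480.2, 421.7, 252.2]
159 [282.7 216.2] [347.8 278. ]
137 [285.1 209. ] [345.5 266.8]
[(197, 172, 204, 206), (201, 172, 205, 207), (205, 173, 205, 206), (209, 167, 185, 187), (213, 104, 101, 101), (217, 146, 142, 141), (221, 198, 192, 191), (225, 201, 194, 193), (229, 203, 195, 193), (233, 201, 195, 193), (237, 201, 195, 193), (241, 201, 194, 192), (245, 201, 194, 193), (249, 202, 195, 195), (253, 201, 195, 194), (257, 202, 195, 193), (261, 199, 193, 192), (265, 197, 192, 190), (269, 197, 191, 190), (273, 199, 193, 191), (277, 203, 196, 195), (281, 146, 152, 151), (285, 147, 153, 153), (289, 148, 154, 153), (293, 147, 153, 152)]
[(265, 223, 225, 223), (269, 223, 225, 223), (273, 218, 223, 221), (277, 191, 191, 188), (281, 174, 168, 165), (285, 203, 198, 195), (289, 205, 198, 197), (293, 202, 195, 194), (297, 205, 199, 197), (301, 206, 200, 198), (305, 203, 196, 194), (309, 198, 191, 190), (313, 201, 195, 193), (317, 200, 194, 192), (321, 200, 193, 192), (325, 202, 196, 194), (329, 204, 197, 195), (333, 200, 194, 193), (337, 201, 194, 193), (341, 206, 200, 198), (345, 205, 198, 197), (349, 197, 198, 196), (353, 223, 225, 223), (357, 213, 218, 215), (361, 116, 121, 119)]
[ 284  182   61   44 1486] [315.40571807 213.28748579]
```

The cap outline (rows 217–279, columns 281–349) matches a flat, fully seated cap. Handing in.

```bash
python3 -c "
from station import job; print(job.close_job())"
```

```text
the job is handed in; nothing more can be done
None
```

The job is handed in after about 28 s of robot time, though no verdict came back: by the camera checks the funnel hangs in the stand and the collar lies flat on its post, while the flask stands about 5 mm off the pan centre and the cap is fully down, both measured from image numbers because my 14 views were used up.

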